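Hang the rinsed mixing cup upside down to dry

TASK

The rinsed green mixing cup has to dry like the one that already stands on its post. Slip the loose white drip ring over the empty post so that it lies flat on the grey base, then take the cup from its cradle, turn it upside down and set it gently over the post so that its rim stands level on the ring. Do not drop the cup, and leave the other cup as it is.

Things in the scene. Friction and masses are not known exactly. Their poses are not given: they have to be found in the camera images.
- cup: rinsed green plastic cup, 56 mm tall, tapered: 42 mm across at its closed bottom, 52 at mid height, 62 at the rim; walls 2 mm, inside 40 mm across at the bottom, 50 deep; cured amber rest in it. About 30 g. Origin: centre of its bottom's outer face; +z along its axis to the open mouth. Starts lying on the cradle, axis level, 50 mm up, mouth away from the robot (within 40 degrees).
- cradle: draining cradle, fixed: pale wooden block 62 x 40 x 14 mm with two thin aluminium rails that carry the lying cup from below, all within 22 mm either side of its middle, so fingers fit beside the cup. Origin: centre of its underside, below the cup's mid height; +x is the way the cup's mouth points.
- drip_ring: loose white plastic drip ring, 66 mm outside, 31 mm hole, 16 mm thick, lying flat on the worktop at the start; both faces are alike. Origin: centre of its underside; +z is its axis.
- free_stand_seat (a point): the empty drying stand (fixed): centre of the top of its round grey base, where ring and post meet. The base is 104 mm across and 14 mm high; this point is 14 mm above the worktop. The aluminium post stands on it, 25 mm thick, round-topped, its tip 56 mm above this point. z up.
- dry_cup: the other, equal green cup, already upside down on a second equal stand with its own ring; leave it alone. Origin: centre of the outer face of its bottom (now on top), +z toward the mouth (now down).
There are look-alikes about, which are no part of the job. What is shaped like the drip_ring but pink is not meant.

How it is judged:
On the way:
1. the drip ring lies flat on the base of the empty stand, over its post, with nothing holding it (horizontal distance between drip_ring and free_stand_seat below 0.008 m and angle between the z axis of drip_ring and the z axis of free_stand_seat, either way round below 0.1 rad and height (world z) of drip_ring below 0.03 m and contact force between the fingers and drip_ring below 0.05 N), for 0.2 s.
At the end, for the whole second after the job is handed in: Ring flat (6 degrees) on the free base, within 8 mm of the post's axis; cup upside down over that post (within 6 degrees; bottom's centre within 12 mm of the axis) with its rim on the ring (its bottom 68 to 76 mm above the base); both at rest; other cup not disturbed (horizontal distance between drip_ring and free_stand_seat below 0.008 m and angle between the z axis of drip_ring and the z axis of free_stand_seat, either way round below 0.1 rad and height (world z) of drip_ring below 0.03 m and horizontal distance between cup and free_stand_seat below 0.012 m and angle between cup's own z axis and vertical above 3.04 rad and z of cup in the frame of free_stand_seat between 0.068 and 0.076 m and linear speed of each of cup, drip_ring below 0.02 m/s); the robot touches nothing.
It fails at once if the cup falls or is thrown: faster than 0.7 m/s while no finger touches it (linear speed of cup above 0.7 m/s and contact force between the fingers and cup below 0.01 N).
It fails at once if the other cup is pushed more than 15 mm from its place or tipped (distance of dry_cup from where it was at the start of the episode above 0.015 m or angle between dry_cup's own z axis and vertical below 2.9 rad).
It also fails if it takes over 58 s, if anything falls off the work surface, if the arm or the gripper's body presses on something with over 40 N, if the wrist force passes 120 N, or if a joint passes its speed limit or range.

ROBOT

A 7-joint arm with a two-finger parallel gripper is mounted at the origin on a cart in front of the work surface, level with it; the furniture and walls round the work are solid. World frame = base frame: x ahead of the robot, y to its left, z up, the work surface at z = 0. Lengths are in m, angles in rad, forces in N, time in s.
With the tool pointing down it reaches from about 0.425 to 0.875 m from the base axis. Payload 4.7 kg.
Tool frame: the origin (TCP) lies where the fingers leave the gripper's body, on its centre line; the fingertips stand 73 mm ahead of it and the grasp point (between the pads) lies 54 mm ahead of it; z points along the fingers, y is the direction in which the jaws open and shut (so a half turn about z gives the same grasp; the last joint's range is limited). The gripper opens to 85 mm and grips with 20 to 120 N. Pads are 22 mm wide; open, the fingers measure 114 mm over their backs; the gripper's body (76 mm by 85 mm) begins 54 mm behind the grasp point. The pads swing forward as they close: fully open they stand 13 mm farther back than shut.
Start: joints at [1.18, 0.321, -0.07, 1.45, 0.023, 1.371, -0.057], TCP at [0.256, -0.597, 0.304] pointing down, gripper open.
Joint ranges: [-2.86, 2.86], [-0.3, 2.09], [-1.38, 1.24], [0.06, 2.45], [-1.56, 4.7], [0.09, 2.05], [-2.69, 2.69]. Speed limits (rad/s): [2.57, 2.57, 3.14, 3.14, 3.14, 3.14, 3.14].

INTERFACE

Orientations are given as a unit quaternion [w, x, y, z].
In Python, from station import arm, eyes, order gives the robot as it stands.
- The arm moves only by the shell command python3 -m creep 'ROWS' [FORCE]. ROWS is JSON, a list of rows, each a list of 7 numbers: the shift along the tool's x, y, z scaled (see below), then the turn, a rotation vector about the tool's x, y, z scaled (see below), then the closure, from -1 (fully open) to 1 (shut), so that 0 is half open. A call has exactly 8 rows; each row is the pose to reach, as a shift and turn from the pose measured when the call began, along the tool's axes at that moment; what a row does not reach only later rows make up. The controller multiplies each number of a shift by 0.75 m and each number of a turn by 1.5 rad. A row lasts 1/8 s, in which the tool goes at most 62.5 mm and 10.7 degrees, less where a joint would pass 70% of its speed; a pose out of reach is approached as far as the arm can. A call with a number of a shift or a turn outside -1 to 1 is refused whole. A call with a gripper value outside its range is refused whole. The fingers move at their own pace and stop on an object; FORCE is the grip in N (left out, the last holds). Time passes only in rows, so rows that repeat a pose let the fingers close, or fill a call up. It gives the time, the measured TCP pose, the force and the opening at its end, in the units of the state.
- arm.get_obs(): the state, without advancing time (a new reading comes with each control period).
- eyes.read_camera(name): name is "scene" or "top" or "wrist"; returns a dict with "color" (420x560x3 uint8, blue, green, red), "depth" (420x560 float32, m along the optical axis (not along the pixel's ray), 0 where there is no reading), "fx", "fy", "cx", "cy" (pixels), "view" (4x4, takes a point from world to camera coordinates). Camera axes: x right, y up, looking along -z (the intrinsics and any distortion apply to the point x, -y, -z); pixel columns grow to the right and rows downward; lengths in m; the calibration is good to about 2 mm. A picture is of the moment at which its call begins.
- order.close_job(): hands the job in, once; it reports no verdict.
Trained networks look in a picture, given as the dict that the camera call returned (one of the last four; its "shot" number tells which), for a name from the list of things; names that differ only in an ending like _2 or _b are one class to them, and where a whole thing is asked for, a point or a joint stands for the part that bears it (a point fixed in the world has none). Each returns a list of dicts, best first, with "conf" (0 to 1); they miss things now and then, are a little off and sometimes report something else, mostly with a low value. They report only what shows in the picture. A call takes as long as a camera call. They do not tell look-alikes from the thing itself.
- eyes.boxes_of(picture, name): "at" ([row, column] in pixels, amid what is visible of it).
The state is a dict: "time": time; "joint_pos": joint angles; "qvel": joint speeds; "tau": joint torques, N m; "tcp_pos": TCP position; "ee_rot": TCP orientation; "force": force on the tool from outside, world axes, zero at the start; "wrist_torque": the same for the moment, N m; "grip_width": finger opening in m.
Only numpy, scipy, OpenCV 4.12 (cv2) and the standard library are available. Lean on these libraries where they do the work, as an engineer would, in place of code of your own. Each camera call takes 0.05 s, during which the arm holds its last target. There are 200 camera calls.

## Working session

There is one attempt and no reset: what is moved stays moved. The work goes in short steps, Python scripts to look and compute and a shell command to move; the robot and the scene stay as the last step left them, time stands still between calls to the robot, and variables do not carry over. Pictures are saved under pics/ and viewed, about 8 in all and at most 12, crops included, and the job is handed in when it is done.

```bash
ls; mkdir -p pics; cat > h.py <<'E'
import numpy as np, cv2
from station import arm, eyes, order
def world(p,r,c,d=None):
    d=p["depth"][int(r),int(c)] if d is None else d
    q=np.array([(c-p["cx"])/p["fx"]*d,-(r-p["cy"])/p["fy"]*d,-d,1])
    return (np.linalg.inv(p["view"])@q)[:3]
def cloud(p):
    d=p["depth"];r,c=np.indices(d.shape)
    q=np.stack([(c-p["cx"])/p["fx"]*d,-(r-p["cy"])/p["fy"]*d,-d,np.ones_like(d)],-1)
    w=(q@np.linalg.inv(p["view"]).T)[...,:3]; w[d==0]=np.nan
    return w
E
python3 - <<'E'
from h import *
o=arm.get_obs();print(o)
for n in("top","scene"):
    p=eyes.read_camera(n);cv2.imwrite(f"pics/{n}0.png",p["color"]);np.savez(f"pics/{n}0.npz",**{k:v for k,v in p.items() if k!="shot"})
    print(n,[k for k in p],np.round(np.linalg.inv(p["view"])[:3],3).tolist(),p["fx"])
    for t in("cup","cradle","drip_ring","dry_cup","free_stand_seat"):
        for b in eyes.boxes_of(p,t)[:5]:
            print(t,round(b["conf"],2),np.round(b["at"]),np.round(world(p,*b["at"]),3))
E
```

```text
pics
{'time': 0.0, 'joint_pos': array([ 1.18008081,  0.32180785, -0.07004748,  1.45170327,  0.02259838,
        1.37081476, -0.05692596]), 'qvel': array([-0.0010333 , -0.0004953 ,  0.0007062 , -0.00076283, -0.00102857,
       -0.00183759,  0.00017483]), 'tau': array([-3.60722140e-06, -4.93592799e+01, -3.82292625e-01, -3.14334941e+01,
        1.30035449e-02,  1.14731587e-02, -1.29138914e-05]), 'tcp_pos': array([ 0.25577894, -0.59710718,  0.30281873]), 'ee_rot': array([-9.40895282e-04,  9.79587984e-01,  2.01013514e-01, -2.49965610e-04]), 'force': array([0.75003026, 0.75232233, 0.03975062]), 'wrist_torque': array([-0.04416798, -0.01056951,  0.02921168]), 'grip_width': 0.08561323224154774}
top ['color', 'depth', 'fx', 'fy', 'cx', 'cy', 'view', 'shot'] [[-0.028, 0.985, -0.169, 0.354], [-1.0, -0.026, 0.013, 0.238], [0.008, 0.17, 0.985, 1.097]] 483.27900523904185
cup 0.98 [158. 337.] [0.628 0.099 0.073]
cradle 0.38 [170. 333.] [0.607 0.103 0.043]
drip_ring 0.94 [205. 329.] [0.532 0.114 0.016]
drip_ring 0.71 [253. 304.] [0.426 0.176 0.019]
dry_cup 0.56 [224. 194.] [0.488 0.407 0.086]
free_stand_seat 0.7 [194. 257.] [0.557 0.275 0.049]
scene ['color', 'depth', 'fx', 'fy', 'cx', 'cy', 'view', 'shot'] [[-0.473, 0.6, -0.645, -0.122], [-0.881, -0.319, 0.349, 0.598], [0.004, 0.734, 0.679, 0.775]] 521.0887584805114
cup 0.73 [168. 315.] [0.632 0.111 0.07 ]
cradle 0.59 [190. 316.] [0.619 0.112 0.018]
drip_ring 0.91 [207. 341.] [0.554 0.088 0.009]
drip_ring 0.72 [252. 343.] [0.445 0.154 0.005]
dry_cup 0.68 [267. 208.] [0.474 0.425 0.076]
free_stand_seat 0.77 [230. 261.] [0.563 0.278 0.021]
```

```bash
python3 - <<'E'
import cv2
a=cv2.imread("pics/top0.png")[100:300,150:400]
cv2.imwrite("pics/topc.png",cv2.resize(a,None,fx=3,fy=3,interpolation=cv2.INTER_CUBIC))
E
```

```text
(no output)
```

View pics/topc.png

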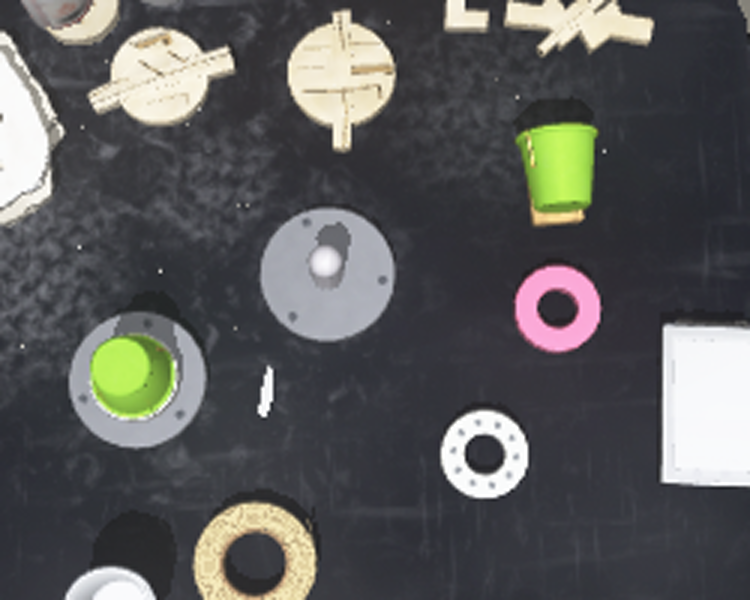

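View pics/scene0.png

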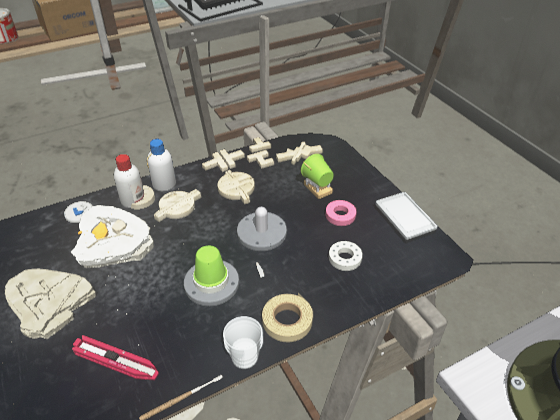

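The top view shows these look-alikes, by full-image [row, col]:
- white ring [251, 312]
- pink ring [203, 336]
- tan tape roll [286, 235]
- lying green cup [158, 337]
- standing green cup on its own stand [224, 194]
- empty stand with post [191, 259]
- white beaker [300, 187]

I choose the white ring with the small dots, the lying cup and the bare post. Next I measure them.

```bash
cat >> h.py <<'E'
def onplane(p,rc,z):
    rc=np.asarray(rc,float);V=np.linalg.inv(p["view"])
    q=np.stack([(rc[:,1]-p["cx"])/p["fx"],-(rc[:,0]-p["cy"])/p["fy"],-np.ones(len(rc))],-1)@V[:3,:3].T
    o=V[:3,3];return o+q*((z-o[2])/q[:,2])[:,None]
def circ(mask,p,z):
    c,_=cv2.findContours(mask.astype(np.uint8),0,1); c=max(c,key=cv2.contourArea)[:,0,::-1]
    w=onplane(p,c,z)[:,:2]
    A=np.c_[2*w,np.ones(len(w))];s=np.linalg.lstsq(A,(w**2).sum(1),rcond=None)[0]
    return s[:2],np.sqrt(s[2]+s[:2]@s[:2]),w
E
python3 - <<'E'
from h import *
for n in("top","scene"):
    p=dict(np.load(f"pics/{n}0.npz"));w=cloud(p);hsv=cv2.cvtColor(p["color"],cv2.COLOR_BGR2HSV);H,S,V=[hsv[...,i].astype(int) for i in range(3)]
    x,y,z=w[...,0],w[...,1],w[...,2]
    near=lambda a,b,r:np.hypot(x-a,y-b)<r
    m=near(.43,.16,.07)&(S<60)&(V>120)&(z>.008)
    c,r,_=circ(m,p,.016);print(n,"ring",c.round(4),r.round(4),np.nanmedian(z[m]).round(4))
    m=near(.555,.285,.075)&(z>.009)&(z<.022)
    c,r,_=circ(m,p,.014);print("base",c.round(4),r.round(4),np.nanmedian(z[m]).round(4))
    m=near(.555,.285,.03)&(z>.045)
    print("post",[np.nanmedian(a[m]).round(4) for a in(x,y)],np.nanmax(z[m]).round(4))
    m=near(.61,.1,.08)&(H>35)&(H<60)&(S>120)&(z>.03);P=w[m]
    print("cup",m.sum(),P.mean(0).round(4),P.min(0).round(4),P.max(0).round(4))
    cen,ev=cv2.minAreaRect((P[:,:2]*1e4).astype(np.float32))[1:],0
    # cone fit
    from scipy.optimize import least_squares
    def f(v):
        d=np.array([np.cos(v[2]),np.sin(v[2])]);u=P[:,:2]-v[:2];t=u@d;l=u@[-d[1],d[0]]
        return np.hypot(l,P[:,2]-v[3])-(.021+.01/.056*(t+.028))
    k=P[:,0].size and least_squares(f,[.61,.1,0,.05],loss="soft_l1",f_scale=.002)
    print(k.x.round(4),np.abs(k.fun).mean().round(4)); v=k.x
    t=(P[:,:2]-v[:2])@[np.cos(v[2]),np.sin(v[2])];print("t range",np.percentile(t,[1,50,99]).round(4))
    m=near(.545,.115,.08)&((H<5)|(H>150))&(S>60)&(z>.008)
    c,r,_=circ(m,p,.016);print("pink",c.round(4),r.round(4))
    m=near(.475,.42,.07)&(H>35)&(H<60)&(S>120)&(z>.06);print("dry",w[m].mean(0).round(4),w[m].max(0).round(4))
E
```

```text
top ring [0.4303 0.1584] 0.0317 0.016
base [0.5706 0.2724] 0.0506 0.0141
post [np.float64(0.5677), np.float64(0.2724)] 0.0736
cup 624 [0.6355 0.0989 0.0694] [0.6075 0.0694 0.0369] [0.6648 0.1283 0.0851]
[0.654  0.0982 0.0489 0.0536] 0.0017
t range [-0.0458 -0.0179  0.0094]
pink [0.5389 0.0991] 0.0319
dry [0.4914 0.4138 0.0823] [0.5161 0.4376 0.0919]
scene ring [0.4293 0.1593] 0.0338 0.0165
base [0.5681 0.2741] 0.0466 0.0148
post [np.float64(0.5656), np.float64(0.2759)] 0.073
cup 676 [0.6322 0.1045 0.0636] [0.6074 0.069  0.0309] [0.6662 0.1294 0.0834]
[0.6576 0.0987 0.037  0.0539] 0.0023
t range [-0.0492 -0.0268  0.0077]
pink [0.5381 0.0999] 0.0342
dry [0.4866 0.4192 0.0797] [0.5146 0.4411 0.0894]
```

```bash
python3 -m creep '[[0.06,-0.05,0,0,0,0.03,-1],[0.12,-0.09,0,0,0,0.07,-1],[0.18,-0.14,0,0,0,0.11,-1],[0.24,-0.18,0,0,0,0.15,-1],[0.3,-0.23,0,0,0,0.19,-1],[0.36,-0.28,0,0,0,0.23,-1],[0.42,-0.33,0,0,0,0.27,-1],[0.48,-0.37,0,0,0,0.27,-1]]' 40; cat >> h.py <<'E'
from scipy.spatial.transform import Rotation as R
def go(pos,rot=None):
    """scaled row for TCP pos (world) and rot (Rotation)"""
    o=arm.get_obs();q=o["ee_rot"];r=R.from_quat([*q[1:],q[0]])
    rv=(r.inv()*rot).as_rotvec() if rot is not None else np.zeros(3)
    print("row",(r.inv().apply(np.array(pos)-o["tcp_pos"])/.75).round(4),(rv/1.5).round(4),"t",round(o["time"],2),o["tcp_pos"].round(4),"q",o["joint_pos"].round(2),"F",o["force"].round(1),"w",round(o["grip_width"],4))
DOWN=R.from_matrix(np.diag([1,-1,-1.]))
E
python3 -c "
from h import *
go([.43,.159,.22],DOWN)"
```

```text
time: 1.6
tcp_pos: [0.4782, -0.1986, 0.3044]
ee_rot: [0.0, 1.0, -0.0, 0.0]
force: [0.6, -0.6, 0.4]
grip_width: 0.0853
row [-0.0644 -0.4768  0.112 ] [ 0.0006 -0.0006 -0.0001] t 1.6 [ 0.4782 -0.1986  0.3044] q [ 0.71  0.06 -0.38  1.76  0.02  1.32 -1.25] F [ 0.6 -0.6  0.4] w 0.0853
```

```bash
python3 -m creep '[[-0.01,-0.06,0.01,0,0,0,-1],[-0.02,-0.12,0.03,0,0,0,-1],[-0.03,-0.18,0.05,0,0,0,-1],[-0.04,-0.24,0.07,0,0,0,-1],[-0.05,-0.3,0.09,0,0,0,-1],[-0.06,-0.37,0.11,0,0,0,-1],[-0.064,-0.43,0.11,0,0,0,-1],[-0.064,-0.477,0.11,0,0,0,-1]]'
python3 - <<'E'
from h import *
p=eyes.read_camera("wrist");cv2.imwrite("pics/w1.png",p["color"])
w=cloud(p);hsv=cv2.cvtColor(p["color"],cv2.COLOR_BGR2HSV);S,V=hsv[...,1],hsv[...,2]
m=(np.hypot(w[...,0]-.43,w[...,1]-.159)<.06)&(S<60)&(V>120)&(w[...,2]>.008)&(w[...,2]<.03)
c,r,_=circ(m,p,.016);print(c,r,m.sum());go([c[0],c[1],.069],DOWN)
E
```

```text
time: 2.6
tcp_pos: [0.4298, 0.1611, 0.2218]
ee_rot: [0.001, 1.0, 0.001, 0.001]
force: [-0.1, -0.7, 0.2]
grip_width: 0.0851
[0.43127833 0.15901155] 0.03195149311660911 2977
row [0.0018 0.0098 0.2044] [-0.0018 -0.0017  0.0042] t 2.65 [0.4295 0.1659 0.2223] q [ 0.37  0.   -0.78  1.99  0.    1.15 -1.98] F [-0.7  4.1  0.2] w 0.0858
```

View pics/w1.png

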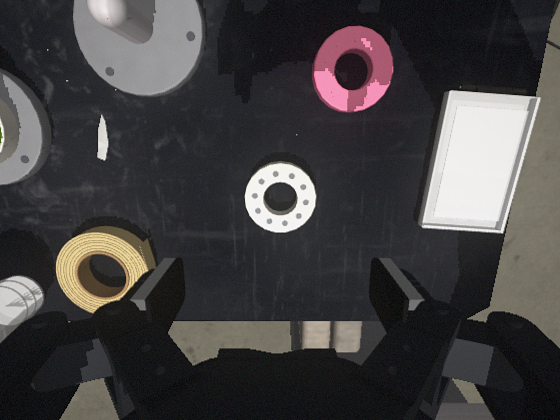

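```bash
python3 -m creep '[[0.002,0.01,0.04,0,0,0.004,-1],[0.002,0.01,0.08,0,0,0.004,-1],[0.002,0.01,0.12,0,0,0.004,-1],[0.002,0.01,0.16,0,0,0.004,-1],[0.002,0.01,0.185,0,0,0.004,-1],[0.002,0.01,0.2,0,0,0.004,-1],[0.002,0.01,0.205,0,0,0.004,-1],[0.002,0.01,0.205,0,0,0.004,-1]]'
python3 -m creep '[[0,0,0,0,0,0,0.6],[0,0,0,0,0,0,0.6],[0,0,0,0,0,0,0.6],[0,0,0,0,0,0,0.6],[0,0,0,0,0,0,0.6],[0,0,-0.02,0,0,0,0.6],[0,0,-0.06,0,0,0,0.6],[0,0,-0.12,0,0,0,0.6]]' 30
python3 - <<'E'
from h import *
p=eyes.read_camera("wrist");cv2.imwrite("pics/w2.png",p["color"])
go([.569,.273,.2],DOWN)
E
```

```text
time: 3.65
tcp_pos: [0.4318, 0.159, 0.069]
ee_rot: [-0.001, 1.0, 0.0, 0.002]
force: [-0.0, 0.0, -0.5]
grip_width: 0.0853
time: 4.65
tcp_pos: [0.4308, 0.1587, 0.16]
ee_rot: [-0.001, 1.0, 0.0, 0.001]
force: [1.3, -0.3, 0.3]
grip_width: 0.0647
row [ 0.1806 -0.1499 -0.0426] [-0.0028 -0.0079  0.0011] t 4.7 [0.4341 0.1604 0.166 ] q [ 0.37  0.09 -0.8   2.05  0.07  1.02 -2.04] F [3.  2.3 3.4] w 0.0646
```

View pics/w2.png

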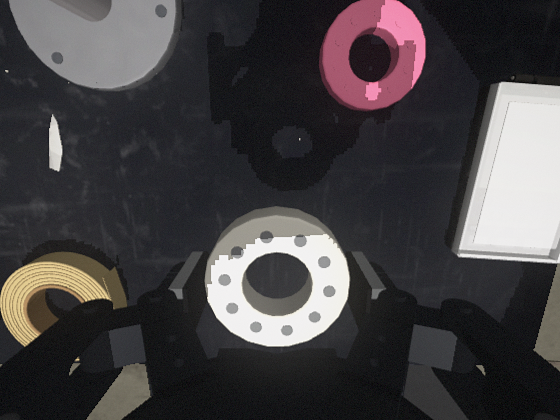

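```bash
python3 -m creep '[[0.02,-0.02,-0.02,0,0,0,0.6],[0.05,-0.04,-0.04,0,0,0,0.6],[0.09,-0.075,-0.043,0,0,0,0.6],[0.13,-0.11,-0.043,0,-0.004,0,0.6],[0.16,-0.13,-0.043,0,-0.008,0,0.6],[0.175,-0.145,-0.043,0,-0.008,0,0.6],[0.181,-0.15,-0.043,0,-0.008,0,0.6],[0.181,-0.15,-0.043,0,-0.008,0,0.6]]'
cat > ring.py <<'E'
from h import *
import sys
p=eyes.read_camera("wrist");cv2.imwrite("pics/w3.png",p["color"]);o=arm.get_obs()
w=cloud(p);hsv=cv2.cvtColor(p["color"],cv2.COLOR_BGR2HSV);S,V=hsv[...,1],hsv[...,2]
t=o["tcp_pos"]
h=np.hypot(w[...,0]-t[0],w[...,1]-t[1])
m=(h<.036)&(h>.012)&(S<60)&(w[...,2]<t[2]-.045)&(w[...,2]>t[2]-.062)
P=w[m];k=np.linalg.lstsq(np.c_[P[:,:2]-t[:2],np.ones(len(P))],P[:,2],rcond=None)[0]
print("ring tilt",k[:2].round(3),"top z rel tcp",(k[2]-t[2]).round(4),m.sum())
m2=cv2.morphologyEx(m.astype(np.uint8),cv2.MORPH_CLOSE,np.ones((9,9)))
c,r,_=circ(m2,p,k[2]);print("ring c",c.round(4),r.round(4),"rel tcp",(c-t[:2]).round(4))
Q=w[(w[...,2]>.03)&(w[...,2]<.075)&(np.hypot(w[...,0]-.569,w[...,1]-.273)<.03)]
print("post pts",len(Q),Q.mean(0).round(4) if len(Q) else '',Q.max(0) if len(Q) else '')
go([.569,.273,.2],DOWN)
E
python3 ring.py
```

```text
time: 5.7
tcp_pos: [0.5691, 0.2731, 0.2007]
ee_rot: [-0.002, 1.0, 0.001, 0.0]
force: [-0.6, -0.6, -0.4]
grip_width: 0.0642
ring tilt [-0.008  0.001] top z rel tcp -0.0547 13475
ring c [0.568  0.2739] 0.034 rel tcp [-0.001   0.0012]
post pts 363 [0.5821 0.2734 0.0502] [0.58425585 0.28539334 0.06537232]
row [ 0.     -0.0003  0.0009] [-0.0025  0.      0.0012] t 5.75 [0.569  0.2727 0.2007] q [ 0.11  0.46 -0.77  1.61  0.33  1.21 -2.29] F [-0.7 -0.4  0.2] w 0.0646
```

View pics/w3.png

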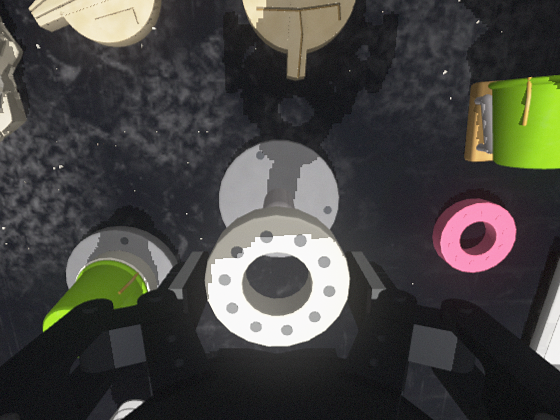

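The ring is held level at (277, 277). The post is hidden behind it, and the base shows at (280, 190). I fit the post and base from all views.

```bash
python3 - <<'E'
from h import *
from scipy.optimize import least_squares
V=[(n,dict(np.load(f"pics/{n}0.npz"))) for n in("top","scene")]+[("wrist",eyes.read_camera("wrist"))]
for n,p in V:
    w=cloud(p);x,y,z=w[...,0],w[...,1],w[...,2]
    S=cv2.cvtColor(p["color"],cv2.COLOR_BGR2HSV)[...,1]
    h=np.hypot(x-.57,y-.273)
    P=w[(h<.022)&(z>.022)&(z<.08)]
    f=lambda v:np.where(P[:,2]<.0575,np.hypot(P[:,0]-v[0],P[:,1]-v[1]),np.linalg.norm(P-[v[0],v[1],.0575],axis=1))-.0125
    k=least_squares(f,[.57,.273],loss="soft_l1",f_scale=.001);print(n,"post",k.x.round(4),np.abs(k.fun).mean().round(4),len(P))
    m=((h<.08)&(abs(z-.014)<.006)&(S<80)).astype(np.uint8)
    c,_=cv2.findContours(m,0,1);c=np.vstack(c)[:,0,::-1];W=onplane(p,c,.014)[:,:2]
    g=lambda v:np.hypot(*(W-v).T)-.0515
    k=least_squares(g,[.57,.273],loss="cauchy",f_scale=.001);print("base",k.x.round(4),(np.abs(k.fun)<.0015).mean().round(2))
E
```

```text
top post [0.5712 0.2727] 0.0009 132
base [0.5705 0.2725] 0.81
scene post [0.5731 0.2721] 0.0011 263
base [0.57   0.2733] 0.54
wrist post [0.5715 0.2736] 0.0002 430
base [0.572  0.2736] 0.63
```

```bash
python3 -m creep '[[0.004,0,0,-0.0025,0,0,0.6],[0.004,0,0.03,-0.0025,0,0,0.6],[0.004,0,0.06,-0.0025,0,0,0.6],[0.004,0,0.08,-0.0025,0,0,0.6],[0.004,0,0.095,-0.0025,0,0,0.6],[0.004,0,0.11,-0.0025,0,0,0.6],[0.004,0,0.12,-0.0025,0,0,0.6],[0.004,0,0.12,-0.0025,0,0,0.6]]'; python3 -c "
from h import *
go([.572,.273,.086],DOWN)"
```

```text
time: 6.8
tcp_pos: [0.5717, 0.2728, 0.1101]
ee_rot: [0.0, 1.0, 0.001, -0.0]
force: [0.4, -0.3, -0.8]
grip_width: 0.0646
row [ 0.0004 -0.0003  0.0322] [0.0003 0.0005 0.0011] t 6.8 [0.5717 0.2728 0.1101] q [ 0.07  0.56 -0.72  1.67  0.41  1.07 -2.34] F [ 0.4 -0.3 -0.8] w 0.0646
```

```bash
python3 -m creep '[[0,0,0.008,0,0,0,0.6],[0,0,0.016,0,0,0,0.6],[0,0,0.024,0,0,0,0.6],[0,0,0.029,0,0,0,0.6],[0,0,0.032,0,0,0,0.6],[0,0,0.032,0,0,0,0.6],[0,0,0.032,0,0,0,0.6],[0,0,0.032,0,0,0,0.6]]'; python3 -c "
from h import *
go([.572,.273,.086],DOWN)"
```

```text
time: 7.8
tcp_pos: [0.5718, 0.2728, 0.0863]
ee_rot: [0.0, 1.0, 0.001, -0.0]
force: [-0.3, 0.5, 0.1]
grip_width: 0.0646
row [ 0.0002 -0.0003  0.0005] [0.0002 0.0002 0.0011] t 7.8 [0.5718 0.2728 0.0863] q [ 0.06  0.58 -0.71  1.69  0.43  1.03 -2.36] F [-0.3  0.5  0.1] w 0.0646
```

```bash
python3 -m creep '[[0,0,0.0015,0,0,0,0.6],[0,0,0.0015,0,0,0,0.3],[0,0,0,0,0,0,-1],[0,0,0,0,0,0,-1],[0,0,0,0,0,0,-1],[0,0,-0.02,0,0,0,-1],[0,0,-0.06,0,0,0,-1],[0,0,-0.12,0,0,0,-1]]'
python3 -m creep '[[0,0,-0.05,0,0,0,-1],[-0.04,0,-0.1,0,0,0,-1],[-0.08,0,-0.1,0,0,0,-1],[-0.11,0,-0.1,0,0,0,-1],[-0.11,0.05,-0.1,0,0,0,-1],[-0.11,0.1,-0.1,0,0,0,-1],[-0.11,0.12,-0.1,0,0,0,-1],[-0.11,0.12,-0.1,0,0,0,-1]]'
python3 - <<'E'
from h import *
p=eyes.read_camera("wrist");cv2.imwrite("pics/w4.png",p["color"])
go([.5,.18,.25],DOWN)
w=cloud(p);x,y,z=np.moveaxis(w,2,0);h=np.hypot(x-.572,y-.273)
hs=cv2.cvtColor(p["color"],cv2.COLOR_BGR2HSV);H,S=hs[...,0],hs[...,1]
m=(h<.04)&(h>.018)&(z>.024)&(z<.036)&(S<60);P=w[m]
print(m.sum(),np.linalg.lstsq(np.c_[P[:,:2]-[.572,.273],np.ones(len(P))],P[:,2],rcond=None)[0].round(4))
if m.sum()>50: print(circ(cv2.morphologyEx(m.astype(np.uint8),cv2.MORPH_CLOSE,np.ones((9,9))),p,.03)[:2])
m=(H>35)&(H<60)&(S>120)&(y<.2)&(z>.02);print("cup",m.sum())
from scipy.optimize import least_squares
P=w[m]
def f(v):
    d=np.array([np.cos(v[2]),np.sin(v[2])]);u=P[:,:2]-v[:2];t=u@d;l=u@[-d[1],d[0]]
    return np.hypot(l,P[:,2]-.05)-(.026+.01/.056*t)
if m.sum()>50:
    k=least_squares(f,[.636,.1,0.04],loss="soft_l1",f_scale=.002);print(k.x.round(4),np.abs(k.fun).mean().round(4));v=k.x
    t=(P[:,:2]-v[:2])@[np.cos(v[2]),np.sin(v[2])];print(np.percentile(t,[1,50,99]).round(4),P.min(0),P.max(0))
E
```

```text
time: 8.8
tcp_pos: [0.5713, 0.2725, 0.1771]
ee_rot: [0.0, 1.0, 0.001, -0.001]
force: [0.2, -0.3, 0.3]
grip_width: 0.0855
time: 9.8
tcp_pos: [0.4894, 0.182, 0.253]
ee_rot: [0.0, 1.0, 0.0, -0.0]
force: [0.4, 0.2, 0.4]
grip_width: 0.0851
row [0.0145 0.0044 0.0039] [0.     0.0008 0.0013] t 9.85 [0.4891 0.1833 0.253 ] q [ 0.35  0.15 -0.82  1.81  0.11  1.23 -2.07] F [ 0.1  0.7 -0.5] w 0.0854
2852 [0.0021 0.0081 0.0297]
(array([0.56967045, 0.27265793]), np.float64(0.03234052235416838))
cup 3587
[0.6414 0.0978 0.0272] 0.0012
[-0.0328 -0.0169  0.0023] [0.48890976 0.07388857 0.0319324 ] [0.64831426 0.14016422 0.22301071]
```

View pics/w4.png

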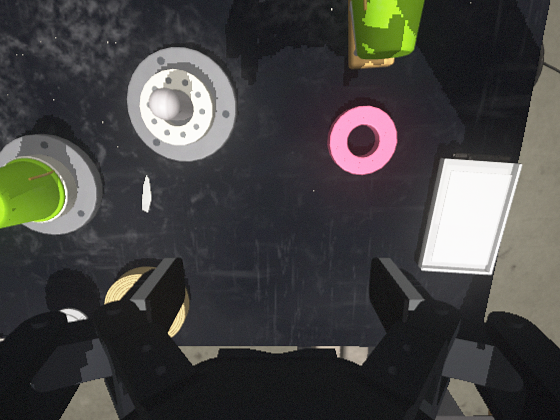

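```bash
cat >> h.py <<'E'
def tool(alpha,psi):
    """tool pitched alpha below level, heading psi; tool y to the right"""
    return R.from_euler("z",psi)*R.from_euler("y",-(np.pi/2-alpha))*DOWN
E
cat > cupgo.py <<'E'
from h import *
a,psi=np.radians(30),.035
r=tool(a,psi);print(r.as_matrix().round(2).tolist())
ax=np.array([np.cos(psi),np.sin(psi),0]);G=np.array([.637,.098,.05])-.006*ax
zt=r.apply([0,0,1])
for b in(.11,.06,0): print(b,(G-(.051+b)*zt).round(4)); go(G-(.051+b)*zt,r)
E
python3 cupgo.py
```

```text
[[0.5, 0.03, 0.87], [0.02, -1.0, 0.03], [0.87, 0.0, -0.5]]
0.11 [0.4917 0.0929 0.1305]
row [0.0033 0.1205 0.1633] [ 0.0116  0.6989 -0.02  ] t 9.85 [0.4891 0.1833 0.253 ] q [ 0.35  0.15 -0.82  1.81  0.11  1.23 -2.07] F [ 0.1  0.7 -0.5] w 0.0854
0.06 [0.5349 0.0944 0.1055]
row [0.0611 0.1186 0.1965] [ 0.0116  0.6989 -0.02  ] t 9.85 [0.4891 0.1833 0.253 ] q [ 0.35  0.15 -0.82  1.81  0.11  1.23 -2.07] F [ 0.1  0.7 -0.5] w 0.0854
0 [0.5869 0.0962 0.0755]
row [0.1303 0.1163 0.2365] [ 0.0116  0.6989 -0.02  ] t 9.85 [0.4891 0.1833 0.253 ] q [ 0.35  0.15 -0.82  1.81  0.11  1.23 -2.07] F [ 0.1  0.7 -0.5] w 0.0854
```

```bash
python3 -m creep '[[0,0.03,0,0,0.08,0,-1],[0,0.06,0,0,0.17,0,-1],[0,0.09,0.01,0.01,0.27,-0.01,-1],[0,0.12,0.02,0.01,0.37,-0.01,-1],[0,0.12,0.04,0.01,0.47,-0.02,-1],[0,0.12,0.06,0.012,0.57,-0.02,-1],[0,0.12,0.07,0.012,0.67,-0.02,-1],[0,0.12,0.07,0.012,0.7,-0.02,-1]]'; python3 cupgo.py
```

```text
time: 10.85
tcp_pos: [0.5112, 0.083, 0.2366]
ee_rot: [-0.014, 0.895, 0.025, 0.446]
force: [0.6, -1.2, 1.3]
grip_width: 0.0853
[[0.5, 0.03, 0.87], [0.02, -1.0, 0.03], [0.87, 0.0, -0.5]]
0.11 [0.4917 0.0929 0.1305]
row [-0.1282 -0.0142  0.065 ] [-0.0137  0.082   0.0065] t 10.85 [0.5112 0.083  0.2366] q [ 0.17 -0.3  -0.44  2.45  0.88  0.1  -2.67] F [ 0.6 -1.2  1.3] w 0.0853
0.06 [0.5349 0.0944 0.1055]
row [-0.12   -0.0128  0.1312] [-0.0137  0.082   0.0065] t 10.85 [0.5112 0.083  0.2366] q [ 0.17 -0.3  -0.44  2.45  0.88  0.1  -2.67] F [ 0.6 -1.2  1.3] w 0.0853
0 [0.5869 0.0962 0.0755]
row [-0.1102 -0.0111  0.2105] [-0.0137  0.082   0.0065] t 10.85 [0.5112 0.083  0.2366] q [ 0.17 -0.3  -0.44  2.45  0.88  0.1  -2.67] F [ 0.6 -1.2  1.3] w 0.0853
```

```bash
cat > kin.py <<'E'
from scipy.spatial.transform import Rotation as R
import numpy as np, itertools
from scipy.optimize import least_squares
def e(a,t): return R.from_euler(a,t)
def fk(q,v,s):
    h,L1,a,c,L2,b,L3=v[:7]; p=np.array([0,0,h]);r=e("z",s[0]*q[0])*e("y",q[1])
    p=p+r.apply([0,0,L1]);r=r*e("z",s[1]*q[2]);p=p+r.apply([a,0,0]);r=r*e("y",q[3]);p=p+r.apply([c,0,L2])
    r=r*e("z",s[2]*q[4])*e("y",q[5]);p=p+r.apply([b,0,L3]);r=r*e("z",s[3]*q[6]+v[7]);return p,r
D=[([1.1801,.3218,-.07,1.4517,.0226,1.3708,-.0569],[.2558,-.5971,.3028],[-.0009,.9796,.2010,-.0002]),
([.71,.06,-.38,1.76,.02,1.32,-1.25],[.4782,-.1986,.3044],[0,1,0,0]),
([.37,0,-.78,1.99,0,1.15,-1.98],[.4295,.1659,.2223],[.001,1,.001,.001]),
([.11,.46,-.77,1.61,.33,1.21,-2.29],[.569,.2727,.2007],[-.002,1,.001,0]),
([.06,.58,-.71,1.69,.43,1.03,-2.36],[.5718,.2728,.0863],[0,1,.001,0]),
([.35,.15,-.82,1.81,.11,1.23,-2.07],[.4891,.1833,.253],[0,1,0,0]),
([.17,-.3,-.44,2.45,.88,.1,-2.67],[.5112,.083,.2366],[-.014,.895,.025,.446])]
def fit():
    best=None
    for s in itertools.product([-1,1],repeat=4):
        def f(v):
            o=[]
            for q,p,w in D:
                P,r=fk(q,v,s);W=R.from_quat([*w[1:],w[0]]);o+=[*(P-p),*(.2*(W.inv()*r).as_rotvec())]
            return np.array(o)
        for off in(0,np.pi/2,np.pi,-np.pi/2):
            k=least_squares(f,[.3,.35,0,0,.35,0,.2,off],loss="soft_l1",f_scale=.02)
            if best is None or k.cost<best[0]: best=(k.cost,s,k.x,f(k.x))
    return best
if __name__=="__main__":
    c,s,v,res=fit();print(c,s,v.round(4));print(res.reshape(-1,6).round(3));np.savez("kin.npz",s=s,v=v)
E
python3 kin.py
```

```text
0.0010475497038668646 (-1, -1, -1, -1) [ 0.2117  0.5088  0.0137 -0.011   0.5076  0.0305  0.2972  1.5712]
[[ 0.02   0.017 -0.001  0.    -0.     0.   ]
 [ 0.     0.026  0.005  0.     0.001  0.001]
 [-0.015  0.014  0.004  0.001 -0.     0.   ]
 [ 0.001  0.008 -0.004  0.    -0.001 -0.001]
 [ 0.008  0.009 -0.003  0.     0.001 -0.   ]
 [-0.01   0.015  0.004  0.001 -0.    -0.   ]
 [ 0.002  0.004 -0.004 -0.    -0.001  0.   ]]
```

```bash
cat > kin2.py <<'E'
import kin,numpy as np
from kin import *
lo=np.array([-2.86,-.3,-1.38,.06,-1.56,.09,-2.69]);hi=np.array([2.86,2.09,1.24,2.45,4.7,2.05,2.69]);s=(-1,-1,-1,-1)
def fk(q,v,s=s):
    h,L1,a,c,L2,b,L3=v[:7];d=v[8:11]; p=np.array([0,0,h]);r=e("z",-q[0]);p=p+r.apply([0,d[0],0]);r=r*e("y",q[1])
    p=p+r.apply([0,0,L1]);r=r*e("z",-q[2]);p=p+r.apply([a,d[1],0]);r=r*e("y",q[3]);p=p+r.apply([c,0,L2])
    r=r*e("z",-q[4]);p=p+r.apply([0,d[2],0]);r=r*e("y",q[5]);p=p+r.apply([b,0,L3]);r=r*e("z",-q[6]+v[7]);return p,r
def res(v):
    o=[]
    for q,p,w in D:
        P,r=fk(q,v);W=R.from_quat([*w[1:],w[0]]);o+=[*(P-p),*(.2*(W.inv()*r).as_rotvec())]
    return np.r_[o,.002*np.array(v[8:])]
K=least_squares(res,[.21,.51,0,0,.51,.03,.3,1.57,0,0,0]);V=K.x
def ik(p,r,q0,w=.002):
    m=(lo+hi)/2
    f=lambda q:(lambda P,S:np.r_[P-p,.2*(r.inv()*S).as_rotvec(),w*(q-q0)])(*fk(q,V))
    k=least_squares(f,np.clip(q0,lo+.01,hi-.01),bounds=(lo+.02,hi-.02));P,S=fk(k.x,V)
    return k.x,np.linalg.norm(P-p),np.degrees((r.inv()*S).magnitude())
E
python3 - <<'E'
from kin2 import *
from h import tool
print(V.round(4),np.abs(K.fun[:-3]).max())
rng=np.random.default_rng(0)
for al in(0,20,30,45):
  for flip in(0,1):
    for psi in(.035,):
        r=tool(np.radians(al),psi)*R.from_euler("z",np.pi*flip);zt=r.apply([0,0,1])
        for name,b in(("grasp",.0),("pre",.09)):
            p=np.array([.631,.098,.05])-(.051+b)*zt;B=[]
            for i in range(12):
                q0=np.array([0,.5,0,1.5,0,.8,1.57*(1-2*(i%2))])+rng.normal(0,.5,7)
                B.append(ik(p,r,q0,.0005))
            b0=min(B,key=lambda t:t[1]+t[2]*.003);print(al,flip,name,b0[0].round(2),round(b0[1],4),round(b0[2],2))
E
```

```text
[ 2.4090e-01  4.6740e-01  2.3000e-03 -7.3000e-03  5.0910e-01  7.0000e-04
  2.8550e-01  1.5712e+00 -1.7000e-02 -6.6000e-03 -2.9000e-03] 0.003129159422974176Traceback (most recent call last):
  File "<stdin>", line 13, in <module>
  File "kin2.py", line 17, in ik
    k=least_squares(f,np.clip(q0,lo+.01,hi-.01),bounds=(lo+.02,hi-.02));P,S=fk(k.x,V)
    return func(*args, **kwargs)
    raise ValueError("Initial guess is outside of provided bounds")
ValueError: Initial guess is outside of provided bounds
```

```bash
sed -i 's/lo+.01,hi-.01/lo+.03,hi-.03/' kin2.py; cat > s.py <<'E'
from kin2 import *
from h import tool
seat=np.array([.571,.273,.058])
def best(p,r,q0s):
    B=[ik(p,r,q0,.001) for q0 in q0s];return min(B,key=lambda t:t[1]+t[2]*.003)
for g in(45,52,60,68):
    for fl in(0,1):
        F=R.from_euler("z",np.pi*fl)
        r=tool(np.radians(g),.035)*F;z=r.apply([0,0,1])
        S=[np.array([-.1,.2,-.2,2.1,.1,.3,(-1.57,1.57)[k]]) for k in(0,1)]
        b=best(np.array([.631,.098,.05])-.051*z,r,S);print("GRASP",g,fl,b[0].round(2),round(b[1],4),round(b[2],2))
        for hd in range(0,360,30):
            # tool z at angle g from down; turned so that cup mouth is down: tool past vertical about tool y
            r2=tool(np.radians(g+90),np.radians(hd))*F;z2=r2.apply([0,0,1])
            S=[np.array([-.3,.7,x3,1.3,x5,1.2,x7]) for x7 in(-1.5,1.5) for x3,x5 in((-.5,.3),(.5,-.3))]
            b=best(seat-.051*z2,r2,S)
            if b[1]<.004 and b[2]<1:print("   REL head",hd,"toolz",z2.round(2),b[0].round(2),round(b[1],4),round(b[2],2))
E
time python3 s.py
```

```text
GRASP 45 0 [ 0.04  0.23 -0.34  2.3   2.16  0.28  2.41] 0.0 0.01
   REL head 0 toolz [-0.71  0.   -0.71] [-0.51  0.99  0.3   1.03 -0.44  1.92 -1.79] 0.0 0.0
   REL head 30 toolz [-0.61 -0.35 -0.71] [-0.65  1.03  0.32  0.96 -0.17  1.96 -1.41] 0.0 0.0
   REL head 60 toolz [-0.35 -0.61 -0.71] [-0.8   0.96  0.31  1.1   0.11  1.81 -1.06] 0.0 0.0
   REL head 90 toolz [-0.   -0.71 -0.71] [-0.94  0.81  0.27  1.36  0.38  1.54 -0.82] 0.0 0.0
   REL head 120 toolz [ 0.35 -0.61 -0.71] [-0.53  0.66 -0.43  1.67  0.98  1.42 -0.84] 0.0 0.0
   REL head 150 toolz [ 0.61 -0.35 -0.71] [-0.44  0.47 -0.5   1.98  1.24  1.07 -0.67] 0.0 0.0
   REL head 180 toolz [ 0.71 -0.   -0.71] [-0.27  0.28 -0.5   2.23  1.6   0.61 -0.53] 0.0 0.0
   REL head 210 toolz [ 0.61  0.35 -0.71] [ 0.5   0.36 -1.01  2.3   2.26  0.23 -0.46] 0.0 0.01
   REL head 240 toolz [ 0.35  0.61 -0.71] [-0.48  0.29  0.31  2.19 -1.48  0.64 -2.62] 0.0 0.0
   REL head 270 toolz [ 0.    0.71 -0.71] [-0.39  0.49  0.34  1.91 -1.15  1.08 -2.49] 0.0 0.0
   REL head 300 toolz [-0.35  0.61 -0.71] [-0.36  0.68  0.31  1.58 -0.9   1.43 -2.31] 0.0 0.0
   REL
[... 6463 characters left out ...]
EL head 120 toolz [ 0.46 -0.8  -0.37] [-0.75  0.84 -0.27  1.6   1.14  1.67  2.15] 0.0 0.0
   REL head 150 toolz [ 0.8  -0.46 -0.37] [-0.71  0.64 -0.34  2.02  1.53  1.38  2.11] 0.0 0.0
   REL head 180 toolz [ 0.93 -0.   -0.37] [-0.48  0.48 -0.41  2.36  2.16  1.12  1.98] 0.0 0.0
   REL head 240 toolz [ 0.46  0.8  -0.37] [ 1.07  1.15 -1.25  2.23 -1.54  0.11  1.37] 0.0011 0.99
   REL head 270 toolz [ 0.    0.93 -0.37] [-0.12  0.67  0.17  1.9  -1.4   1.34  0.98] 0.0 0.0
   REL head 300 toolz [-0.46  0.8  -0.37] [-0.13  0.88  0.14  1.48 -1.04  1.67  0.93] 0.0 0.0
   REL head 330 toolz [-0.8   0.46 -0.37] [ 0.07  1.15 -0.47  1.03 -0.39  1.89  0.75] 0.0 0.0
real	0m52.931s
user	0m50.782s
sys	0m0.242s
```

```bash
cat >> h.py <<'E'
def Rz(d): return R.from_euler("z",d,degrees=True)
def path(P,Q,n=8,P0=None,Q0=None):
    """rows of n steps from current pose to (P,Q), straight/slerp"""
    o=arm.get_obs();q=o["ee_rot"];r=R.from_quat([*q[1:],q[0]]);rv=(r.inv()*Q).as_rotvec();d=r.inv().apply(np.array(P)-o["tcp_pos"])
    print("end",(d/.75).round(4),(rv/1.5).round(4),"deg",np.degrees(np.linalg.norm(rv)).round(1),"mm",(np.linalg.norm(d)*1e3).round(1),"t",round(o["time"],2),"q",o["joint_pos"].round(2))
E
python3 - <<'E'
from h import *
path([.50,.09,.27],tool(np.radians(85),0)*Rz(-60))
E
```

```text
end [ 0.0269 -0.0103 -0.0384] [ 0.2711 -0.5133 -0.6222] deg 73.1 mm 36.0 t 10.85 q [ 0.17 -0.3  -0.44  2.45  0.88  0.1  -2.67]
```

```bash
python3 -m creep '[[0,0,-0.01,0.03,-0.06,-0.08,-1],[0,0,-0.02,0.07,-0.13,-0.16,-1],[0.01,0,-0.03,0.1,-0.2,-0.24,-1],[0.02,-0.01,-0.038,0.14,-0.26,-0.32,-1],[0.027,-0.01,-0.038,0.18,-0.33,-0.4,-1],[0.027,-0.01,-0.038,0.21,-0.4,-0.48,-1],[0.027,-0.01,-0.038,0.24,-0.46,-0.56,-1],[0.027,-0.01,-0.038,0.27,-0.51,-0.62,-1]]'; python3 - <<'E'
from h import *
path([.51,.08,.25],tool(np.radians(75),.035)*Rz(-135))
E
```

```text
time: 11.85
tcp_pos: [0.5005, 0.0921, 0.2706]
ee_rot: [0.019, 0.892, 0.439, 0.103]
force: [0.2, 0.7, 0.0]
grip_width: 0.0853
end [-0.0097  0.0164  0.0284] [-0.0405 -0.0386 -0.9877] deg 85.0 mm 25.7 t 11.85 q [-0.28 -0.08  0.05  1.98 -0.01  1.04 -0.88]
```

```bash
python3 -m creep '[[0,0,0,0,0,-0.12,-1],[0,0,0.01,0,0,-0.24,-1],[0,0,0.01,0,0,-0.36,-1],[0,0.01,0.02,-0.01,-0.01,-0.48,-1],[-0.01,0.01,0.02,-0.02,-0.02,-0.6,-1],[-0.01,0.016,0.028,-0.03,-0.03,-0.73,-1],[-0.01,0.016,0.028,-0.04,-0.04,-0.86,-1],[-0.01,0.016,0.028,-0.04,-0.04,-0.988,-1]]'; cat > pre.py <<'E'
from h import *
r=tool(np.radians(60),.035)*Rz(180);z=r.apply([0,0,1])
G=np.array([.637,.098,.05])-.006*np.array([1,.035,0])
for b in(.1,.04,0): path(G-(.051+b)*z,r)
E
python3 pre.py
```

```text
time: 12.85
tcp_pos: [0.5095, 0.0827, 0.2501]
ee_rot: [0.119, 0.368, 0.921, 0.052]
force: [-0.3, -0.5, 0.2]
grip_width: 0.0855
end [-0.0148  0.0359  0.1053] [-0.0706 -0.1657 -0.5277] deg 47.9 mm 84.2 t 12.85 q [-0.34 -0.08  0.09  2.02  0.08  0.94  0.53]
end [-0.0293  0.0509  0.1825] [-0.0706 -0.1657 -0.5277] deg 47.9 mm 143.8 t 12.85 q [-0.34 -0.08  0.09  2.02  0.08  0.94  0.53]
end [-0.039   0.0608  0.234 ] [-0.0706 -0.1657 -0.5277] deg 47.9 mm 183.7 t 12.85 q [-0.34 -0.08  0.09  2.02  0.08  0.94  0.53]
```

```bash
python3 -m creep '[[0,0,0.01,-0.01,-0.02,-0.08,-1],[0,0.01,0.03,-0.02,-0.05,-0.16,-1],[0,0.02,0.05,-0.03,-0.08,-0.25,-1],[-0.01,0.03,0.07,-0.05,-0.11,-0.35,-1],[-0.015,0.036,0.09,-0.06,-0.14,-0.45,-1],[-0.015,0.036,0.105,-0.07,-0.166,-0.528,-1],[-0.015,0.036,0.105,-0.07,-0.166,-0.528,-1],[-0.015,0.036,0.105,-0.07,-0.166,-0.528,-1]]'; cat > cupfit.py <<'E'
from h import *
from scipy.optimize import least_squares
p=eyes.read_camera("wrist");cv2.imwrite("pics/w5.png",p["color"]);w=cloud(p);hs=cv2.cvtColor(p["color"],cv2.COLOR_BGR2HSV);H,S=hs[...,0],hs[...,1]
m=(H>35)&(H<60)&(S>120)&(w[...,1]<.16)&(w[...,1]>.04)&(w[...,2]>.015)&(w[...,2]<.1);P=w[m]
f=lambda v:(lambda d,u:np.hypot(u@[-d[1],d[0]],P[:,2]-.05)-(.026+.01/.056*(u@d)))(np.array([np.cos(v[2]),np.sin(v[2])]),P[:,:2]-v[:2])
k=least_squares(f,[.636,.1,0.04],loss="soft_l1",f_scale=.002);v=k.x
t=(P[:,:2]-v[:2])@[np.cos(v[2]),np.sin(v[2])];print(m.sum(),v.round(4),np.abs(k.fun).mean().round(4),np.percentile(t,[0.5,50,99.5]).round(4),P.min(0).round(3),P.max(0).round(3))
E
python3 cupfit.py; python3 pre.py
```

```text
time: 13.85
tcp_pos: [0.5559, 0.0965, 0.1816]
ee_rot: [0.259, -0.017, 0.966, 0.005]
force: [0.0, -0.3, 0.3]
grip_width: 0.0854
5964 [0.6442 0.0975 0.0398] 0.0024 [-0.0365 -0.0204  0.0182] [0.607 0.068 0.031] [0.665 0.129 0.082]
end [ 0.0015 -0.0014  0.0009] [0.     0.0006 0.    ] deg 0.1 mm 1.7 t 13.9 q [-0.37 -0.01  0.09  2.18  0.27  0.48  1.12]
end [ 0.0016 -0.0014  0.0809] [0.     0.0006 0.    ] deg 0.1 mm 60.7 t 13.9 q [-0.37 -0.01  0.09  2.18  0.27  0.48  1.12]
end [ 0.0016 -0.0014  0.1342] [0.     0.0006 0.    ] deg 0.1 mm 100.7 t 13.9 q [-0.37 -0.01  0.09  2.18  0.27  0.48  1.12]
```

View pics/w5.png

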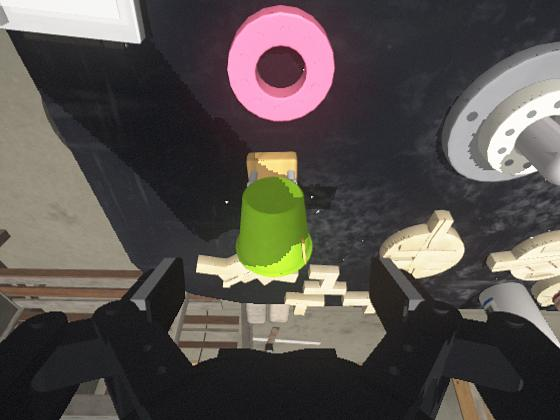

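```bash
python3 -m creep '[[0.0015,-0.0015,0.02,0,0,0,-1],[0.0015,-0.0015,0.05,0,0,0,-1],[0.0015,-0.0015,0.08,0,0,0,-1],[0.0015,-0.0015,0.1,0,0,0,-1],[0.0015,-0.0015,0.12,0,0,0,-1],[0.0015,-0.0015,0.13,0,0,0,-1],[0.0015,-0.0015,0.134,0,0,0,-1],[0.0015,-0.0015,0.134,0,0,0,-1]]'; python3 pre.py|tail -1; python3 -c "
from h import *;o=arm.get_obs();print(o['force'],o['tcp_pos'])"
```

```text
time: 14.9
tcp_pos: [0.6056, 0.0969, 0.0946]
ee_rot: [0.259, -0.017, 0.966, 0.005]
force: [0.3, -0.7, 0.8]
grip_width: 0.0854
end [ 0.0004 -0.0001  0.0004] [ 0.0001  0.0009 -0.    ] deg 0.1 mm 0.4 t 14.9 q [-0.36  0.23  0.11  2.13  0.3   0.28  1.08]
[ 0.32657248 -0.7184252   0.79273626] [0.60562516 0.09694336 0.09459997]
```

Close gently, then check before lifting.

```bash
python3 -m creep '[[0,0,0,0,0,0,-0.5],[0,0,0,0,0,0,-0.3],[0,0,0,0,0,0,-0.1],[0,0,0,0,0,0,0.1],[0,0,0,0,0,0,0.3],[0,0,0,0,0,0,0.6],[0,0,0,0,0,0,0.6],[0,0,0,0,0,0,0.6]]' 30; python3 cupfit.py; python3 pre.py|tail -1
```

```text
time: 15.9
tcp_pos: [0.6066, 0.0962, 0.0954]
ee_rot: [0.26, -0.016, 0.965, 0.005]
force: [2.4, -4.5, 4.6]
grip_width: 0.0526
14137 [0.6514 0.0984 0.0469] 0.0036 [-0.0538 -0.0404  0.0116] [0.595 0.068 0.029] [0.666 0.13  0.093]
end [0.002  0.0009 0.0007] [-0.0002  0.0021 -0.0006] deg 0.2 mm 1.7 t 15.95 q [-0.36  0.23  0.12  2.13  0.3   0.28  1.08]
```

```bash
python3 -m creep '[[-0.004,0,-0.007,0,0,0,0.6],[-0.01,0,-0.017,0,0,0,0.6],[-0.02,0,-0.035,0,0,0,0.6],[-0.03,0,-0.052,0,0,0,0.6],[-0.045,0,-0.078,0,0,0,0.6],[-0.06,0,-0.104,0,0,0,0.6],[-0.073,0,-0.127,0,0,0,0.6],[-0.08,0,-0.14,0,0,0,0.6]]' 40; python3 - <<'E'
from h import *
p=eyes.read_camera("wrist");cv2.imwrite("pics/w6.png",p["color"]);p2=eyes.read_camera("scene")
cv2.imwrite("pics/s6.png",np.hstack([cv2.resize(p["color"],(400,300)),cv2.resize(p2["color"][60:300,180:500],(400,300))]))
g=np.radians(60);r=tool(g+np.pi/2,np.radians(300))*Rz(180);z=r.apply([0,0,1])
print(r.as_matrix().round(2).tolist());path(np.array([.571,.273,.16])-.051*z,r)
E
```

```text
time: 16.95
tcp_pos: [0.6061, 0.0964, 0.2187]
ee_rot: [0.262, -0.016, 0.965, 0.005]
force: [-0.3, -0.8, -0.2]
grip_width: 0.0524
[[-0.25, 0.87, -0.43], [0.43, 0.5, 0.75], [0.87, 0.0, -0.5]]
end [0.0321 0.1848 0.0324] [-0.2024  0.9379  0.7678] deg 105.6 mm 142.8 t 17.05 q [-0.32  0.04  0.07  2.04  0.2   0.55  1.21]
```

View pics/s6.png

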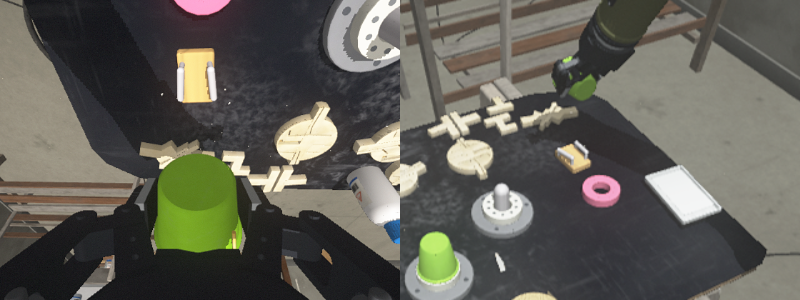

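```bash
cat > held.py <<'E'
from h import *
from scipy.optimize import least_squares
def held(g0=60,sgn=-1,seat=(.5715,.273,.014)):
    p=eyes.read_camera("wrist");o=arm.get_obs();q=o["ee_rot"];r=R.from_quat([*q[1:],q[0]])
    w=cloud(p);hs=cv2.cvtColor(p["color"],cv2.COLOR_BGR2HSV);H,S=hs[...,0],hs[...,1]
    P=w[(H>35)&(H<60)&(S>120)];P=r.inv().apply(P-o["tcp_pos"]);P=P[(np.linalg.norm(P-[0,0,.05],axis=1)<.06)]
    g=np.radians(g0)
    def geo(v):
        a=np.array([sgn*np.sin(v[0])*np.cos(v[1]),np.sin(v[1]),np.cos(v[0])*np.cos(v[1])]);return a,np.array(v[2:5])
    def f(v):
        a,b=geo(v);u=P-b;t=u@a;rho=np.linalg.norm(u-np.outer(t,a),axis=1)
        l=(rho-.021-.1786*t)*.985;return np.where((abs(t)<abs(l))&(rho<.0215),t,l)
    a0,_=geo([g,0,0,0,0]);b0=np.array([0,0,.051])-.022*a0
    k=least_squares(f,[g,0,*b0],loss="soft_l1",f_scale=.001);a,b=geo(k.x)
    print("n",len(P),"res",np.abs(k.fun).mean().round(4),"gamma",np.degrees(k.x[0]).round(1),"side",np.degrees(k.x[1]).round(1),"bottom in tool",b.round(4))
    print("world axis",r.apply(a).round(3),"bottom",(o["tcp_pos"]+r.apply(b)).round(4),"F",o["force"].round(1))
    return a,b,r,o
if __name__=="__main__": held()
E
python3 held.py
```

```text
n 14201 res 0.0006 gamma 60.4 side 0.7 bottom in tool [0.0192 0.0002 0.0413]
world axis [0.999 0.046 0.012] bottom [0.6099 0.0967 0.1718] F [-0.3  0.3 -0.6]
```

```bash
cat > plan.py <<'E'
from h import *
import sys
from kin2 import ik
a=np.array([-np.sin(np.radians(60.4))*np.cos(.0122),np.sin(.0122),np.cos(np.radians(60.4))*np.cos(.0122)]);b=np.array([.0192,.0002,.0413])
def goal(hb,head=300,seat=(.5715,.273,.014)):
    r=tool(np.radians(150),np.radians(head))*Rz(180)
    r=R.align_vectors([[0,0,-1]],[r.apply(a)])[0]*r
    return np.array(seat)+[0,0,hb]-r.apply(b),r
if __name__=="__main__":
    o=arm.get_obs();q=o["joint_pos"];w=o["ee_rot"];r0=R.from_quat([*w[1:],w[0]]);p0=o["tcp_pos"]
    P,r=goal(.14);rv=(r0.inv()*r).as_rotvec();path(P,r)
    for s in(.25,.5,.75,1):
        q,e1,e2=ik(p0+s*(P-p0),r0*R.from_rotvec(s*rv),q);print(s,q.round(2),round(e1,4),round(e2,2))
    P,r=goal(.072);q,e1,e2=ik(P,r,q);print("final",P.round(3),q.round(2),e1,e2)
E
python3 plan.py
```

```text
end [0.048  0.1835 0.0638] [-0.1987  0.9452  0.77  ] deg 106.2 mm 150.1 t 17.1 q [-0.32  0.05  0.07  2.04  0.2   0.55  1.21]
0.25 [-0.26  0.21  0.05  1.82 -0.12  0.91  1.2 ] 0.0 0.0
0.5 [-0.18  0.39  0.03  1.64 -0.37  1.22  1.08] 0.0 0.0
0.75 [-0.1   0.56 -0.    1.52 -0.61  1.45  0.92] 0.0 0.0
1 [-0.02  0.71 -0.05  1.49 -0.86  1.58  0.74] 0.0 0.0
final [0.594 0.234 0.09 ] [-0.02  0.8  -0.05  1.5  -0.86  1.52  0.81] 1.048526874994165e-06 0.0005115478077822651
```

```bash
python3 -m creep '[[0.003,0.013,0.003,-0.014,0.066,0.054,0.6],[0.007,0.028,0.006,-0.03,0.142,0.116,0.6],[0.012,0.044,0.01,-0.048,0.227,0.185,0.6],[0.016,0.06,0.012,-0.066,0.312,0.254,0.6],[0.02,0.077,0.014,-0.083,0.397,0.323,0.6],[0.024,0.093,0.016,-0.1,0.482,0.393,0.6],[0.029,0.11,0.018,-0.12,0.567,0.462,0.6],[0.031,0.119,0.02,-0.129,0.614,0.5,0.6]]'; python3 plan.py
```

```text
time: 18.1
tcp_pos: [0.5899, 0.1848, 0.1902]
ee_rot: [-0.209, 0.303, 0.913, 0.176]
force: [-0.1, -0.7, -0.0]
grip_width: 0.0521
end [0.006  0.0441 0.0645] [-0.0705  0.3287  0.2666] deg 36.9 mm 58.8 t 18.1 q [-0.18  0.47  0.07  1.57 -0.54  1.39  1.  ]
0.25 [-0.15  0.53  0.06  1.54 -0.62  1.46  0.94] 0.0 0.0
0.5 [-0.12  0.6   0.04  1.51 -0.71  1.52  0.88] 0.0 0.0
0.75 [-0.09  0.65  0.03  1.5  -0.8   1.56  0.82] 0.0 0.0
1 [-0.07  0.71  0.01  1.49 -0.89  1.6   0.75] 0.0 0.0
final [0.594 0.234 0.09 ] [-0.07  0.8   0.01  1.5  -0.89  1.54  0.83] 1.04644789262637e-06 0.0005191071808451719
```

```bash
python3 -m creep '[[0,0.004,0,-0.01,0.05,0.04,0.6],[0,0.01,0,-0.024,0.115,0.093,0.6],[0,0.015,0.01,-0.04,0.18,0.146,0.6],[0,0.022,0.02,-0.052,0.245,0.2,0.6],[0.002,0.03,0.035,-0.064,0.3,0.245,0.6],[0.004,0.037,0.05,-0.07,0.329,0.267,0.6],[0.006,0.044,0.064,-0.07,0.329,0.267,0.6],[0.006,0.044,0.064,-0.07,0.329,0.267,0.6]]'; python3 held.py; python3 - <<'E'
from h import *
p=eyes.read_camera("wrist");p2=eyes.read_camera("scene")
w=cloud(p2);hs=cv2.cvtColor(p2["color"],cv2.COLOR_BGR2HSV)
cv2.imwrite("pics/s7.png",np.hstack([cv2.resize(p["color"],(400,300)),cv2.resize(p2["color"][130:310,160:400],(400,300))]))
E
python3 plan.py|head -1
```

```text
time: 19.1
tcp_pos: [0.5933, 0.2351, 0.1578]
ee_rot: [-0.439, 0.434, 0.747, 0.246]
force: [-0.3, -0.1, -0.8]
grip_width: 0.0525
n 14383 res 0.0005 gamma 60.3 side 0.8 bottom in tool [ 0.0201 -0.0007  0.0442]
world axis [ 0.002  0.002 -1.   ] bottom [0.5689 0.2759 0.154 ] F [ 0.4  0.7 -0.8]
end [-0.0013 -0.0003  0.001 ] [-0.0002  0.0007  0.0007] deg 0.1 mm 1.3 t 19.25 q [-0.08  0.71  0.02  1.49 -0.9   1.6   0.76]
```

View pics/s7.png

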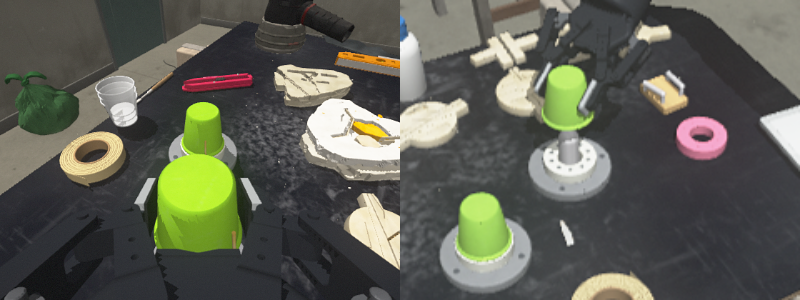

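```bash
cat > upfit.py <<'E'
from h import *
from scipy.optimize import least_squares
def up(c0,zb,names=("top","scene","wrist")):
    for n in names:
        p=eyes.read_camera(n);w=cloud(p);hs=cv2.cvtColor(p["color"],cv2.COLOR_BGR2HSV);H,S=hs[...,0],hs[...,1]
        P=w[(H>35)&(H<60)&(S>120)&(np.hypot(w[...,0]-c0[0],w[...,1]-c0[1])<.05)&(w[...,2]>.03)]
        def f(v):
            a=np.array([v[3],v[4],-1]);a/=np.linalg.norm(a);u=P-v[:3];t=u@a;rho=np.linalg.norm(u-np.outer(t,a),axis=1);l=(rho-.021-.1786*t)*.985
            return np.where((abs(t)<abs(l))&(rho<.0215),t,l)
        k=least_squares(f,[*c0,zb,0,0],loss="soft_l1",f_scale=.001);print(n,len(P),"bottom",k.x[:3].round(4),"tilt deg",np.degrees(k.x[3:]).round(1),"res",np.abs(k.fun).mean().round(4))
def ring(c0,names=("top","scene")):
    for n in names:
        p=eyes.read_camera(n);w=cloud(p);S=cv2.cvtColor(p["color"],cv2.COLOR_BGR2HSV)[...,1];h=np.hypot(w[...,0]-c0[0],w[...,1]-c0[1])
        m=(h<.045)&(w[...,2]>.02)&(w[...,2]<.036)&(S<60);P=w[m]
        print(n,"ring pts",len(P),"median z",np.median(P[:,2]).round(4),"tilt",np.linalg.lstsq(np.c_[P[:,:2]-c0,np.ones(len(P))],P[:,2],rcond=None)[0].round(3))
E
python3 -c "
from upfit import *
up((.571,.273),.154); up((.489,.416),.086)"
```

```text
top 568 bottom [0.5702 0.2738 0.1554] tilt deg [ 2.1 -1. ] res 0.0009
scene 843 bottom [0.5719 0.2725 0.1562] tilt deg [ 2.1 -1.6] res 0.001
wrist 14378 bottom [0.5701 0.2742 0.1551] tilt deg [0.2 0.1] res 0.0005
top 600 bottom [0.494  0.4177 0.0856] tilt deg [0.9 0.3] res 0.001
scene 1032 bottom [0.496  0.4165 0.0864] tilt deg [ 1.3 -0.6] res 0.0009
wrist 3562 bottom [0.4941 0.4182 0.0855] tilt deg [-0.7  1.3] res 0.0005
```

```bash
python3 -m creep '[[-0.008,0,0.0045,0,0,0,0.6],[-0.018,0,0.01,0,0,0,0.6],[-0.028,0,0.016,0,0,0,0.6],[-0.038,0,0.022,0,0,0,0.6],[-0.048,0,0.0275,0,0,0,0.6],[-0.058,0,0.033,0,0,0,0.6],[-0.068,0,0.039,0,0,0,0.6],[-0.0725,0,0.0415,0,0,0,0.6]]'; python3 -c "
from upfit import *
from plan import goal
up((.571,.273),.093); P,r=goal(.072);path(P,r);o=arm.get_obs();print(o['force'],o['tcp_pos'])"
```

```text
time: 20.55
tcp_pos: [0.5933, 0.2329, 0.095]
ee_rot: [-0.439, 0.435, 0.747, 0.246]
force: [0.3, 1.3, -0.7]
grip_width: 0.052
top 505 bottom [0.5691 0.2726 0.0913] tilt deg [ 2.1 -0.2] res 0.001
scene 775 bottom [0.5707 0.2722 0.092 ] tilt deg [ 2.1 -2. ] res 0.0011
wrist 14356 bottom [0.569  0.2739 0.0915] tilt deg [0.  0.1] res 0.0005
end [-0.0067  0.0012  0.0041] [-0.0002 -0.     -0.0003] deg 0.0 mm 6.0 t 20.7 q [-0.07  0.8   0.02  1.5  -0.9   1.55  0.83]
[-0.30315592  0.43739877  1.17562365] [0.59347145 0.23303283 0.09565264]
```

```bash
python3 -m creep '[[-0.001,0,0.0006,0,0,0,0.6],[-0.002,0,0.0012,0,0,0,0.6],[-0.003,0,0.0017,0,0,0,0.6],[-0.004,0,0.0023,0,0,0,0.6],[-0.005,0,0.0029,0,0,0,0.6],[-0.0055,0,0.0032,0,0,0,0.6],[-0.0055,0,0.0032,0,0,0,0.6],[-0.0055,0,0.0032,0,0,0,0.6]]'; python3 -c "
from upfit import *
up((.571,.273),.087); o=arm.get_obs();print(o['force'],o['tcp_pos'])"
```

```text
time: 21.7
tcp_pos: [0.5934, 0.233, 0.0909]
ee_rot: [-0.438, 0.435, 0.747, 0.247]
force: [-0.4, -0.3, -0.4]
grip_width: 0.0522
top 498 bottom [0.5692 0.2731 0.0874] tilt deg [ 1.7 -1.1] res 0.0011
scene 766 bottom [0.5707 0.2726 0.0881] tilt deg [ 2.3 -2.4] res 0.0011
wrist 14336 bottom [0.5691 0.274  0.0872] tilt deg [0.2 0.1] res 0.0005
[ 0.93562698  0.08127344 -0.15731519] [0.59341524 0.23303293 0.09090756]
```

```bash
python3 -m creep '[[-0.0005,0,0.0003,0,0,0,0.6],[-0.001,0,0.0006,0,0,0,0.6],[-0.0013,0,0.0007,0,0,0,0.6],[-0.0016,0,0.0009,0,0,0,0.6],[-0.0019,0,0.0011,0,0,0,0.6],[-0.0021,0,0.0012,0,0,0,0.6],[-0.0021,0,0.0012,0,0,0,0.6],[-0.0021,0,0.0012,0,0,0,0.6]]'; python3 -c "
from upfit import *
up((.571,.273),.087); o=arm.get_obs();print(o['force'],o['tcp_pos'])"
```

```text
time: 22.85
tcp_pos: [0.5935, 0.2329, 0.0894]
ee_rot: [-0.438, 0.435, 0.747, 0.247]
force: [-0.2, -1.6, 3.5]
grip_width: 0.0521
top 498 bottom [0.5698 0.2725 0.0858] tilt deg [ 1.4 -0.1] res 0.001
scene 759 bottom [0.5715 0.272  0.0867] tilt deg [ 1.3 -1.7] res 0.0011
wrist 14330 bottom [0.5695 0.2734 0.0857] tilt deg [-0.3  0.8] res 0.0005
[-0.33963826 -2.44839555  2.71045753] [0.59352152 0.23295346 0.08939852]
```

```bash
python3 -m creep '[[0,0,0,0,0,0,0.1],[0,0,0,0,0,0,-0.15],[0,0,0,0,0,0,-0.25],[0,0,0,0,0,0,-0.35],[0,0,0,0,0,0,-0.5],[0,0,0,0,0,0,-0.7],[0,0,0,0,0,0,-1],[0,0,0,0,0,0,-1]]' 20; python3 -c "
from upfit import *
up((.571,.273),.087); p=eyes.read_camera('wrist');cv2.imwrite('pics/w8.png',p['color']);o=arm.get_obs();print(o['force'],o['grip_width'])"
```

```text
time: 24.0
tcp_pos: [0.5935, 0.2329, 0.0894]
ee_rot: [-0.438, 0.435, 0.747, 0.247]
force: [0.3, 0.2, 0.2]
grip_width: 0.0851
top 572 bottom [0.57   0.2725 0.0858] tilt deg [ 1.5 -0.3] res 0.001
scene 849 bottom [0.5721 0.2717 0.0868] tilt deg [ 1.4 -1.4] res 0.001
wrist 13921 bottom [0.5699 0.273  0.0857] tilt deg [-0.5  1. ] res 0.0004
[ 0.57361489 -0.11558541 -0.1057602 ] 0.08538812279609073
```

View pics/w8.png

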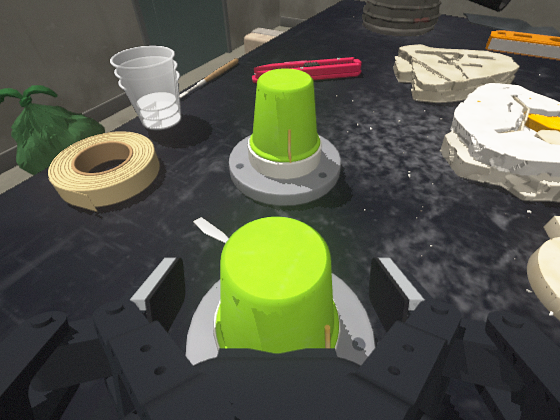

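```bash
python3 -m creep '[[0,0,-0.01,0,0,0,-1],[0,0,-0.03,0,0,0,-1],[0,0,-0.05,0,0,0,-1],[0,0,-0.07,0,0,0,-1],[0,0,-0.1,0,0,0,-1],[0,0,-0.13,0,0,0,-1],[0,0,-0.16,0,0,0,-1],[0,0,-0.18,0,0,0,-1]]'; python3 -c "
from upfit import *
up((.571,.273),.087);up((.489,.416),.086);ring((.571,.273)); p=eyes.read_camera('scene');cv2.imwrite('pics/s9.png',cv2.resize(p['color'][130:310,160:400],(800,600)));o=arm.get_obs();print(o['force'],o['tcp_pos'],o['time'])"
```

```text
time: 25.2
tcp_pos: [0.654, 0.1297, 0.157]
ee_rot: [-0.437, 0.435, 0.747, 0.247]
force: [0.4, 0.6, -0.1]
grip_width: 0.0854
top 574 bottom [0.5698 0.272  0.0859] tilt deg [1.9 0.3] res 0.0009
scene 848 bottom [0.5721 0.2715 0.0868] tilt deg [ 1.4 -1.1] res 0.001
wrist 4476 bottom [0.57   0.273  0.0857] tilt deg [-0.5  1.2] res 0.0005
top 602 bottom [0.4942 0.4172 0.0857] tilt deg [0.6 1.2] res 0.001
scene 1032 bottom [0.4958 0.4163 0.0863] tilt deg [ 1.4 -0.4] res 0.001
wrist 2298 bottom [0.4942 0.4184 0.0855] tilt deg [-0.8  1.2] res 0.0006
top ring pts 74 median z 0.0289 tilt [-0.001  0.031  0.028]
scene ring pts 169 median z 0.0275 tilt [ 0.069 -0.012  0.029]
[0.22149188 0.28138529 0.12605906] [0.65243019 0.13254903 0.15577254] 25.65
```

View pics/s9.png

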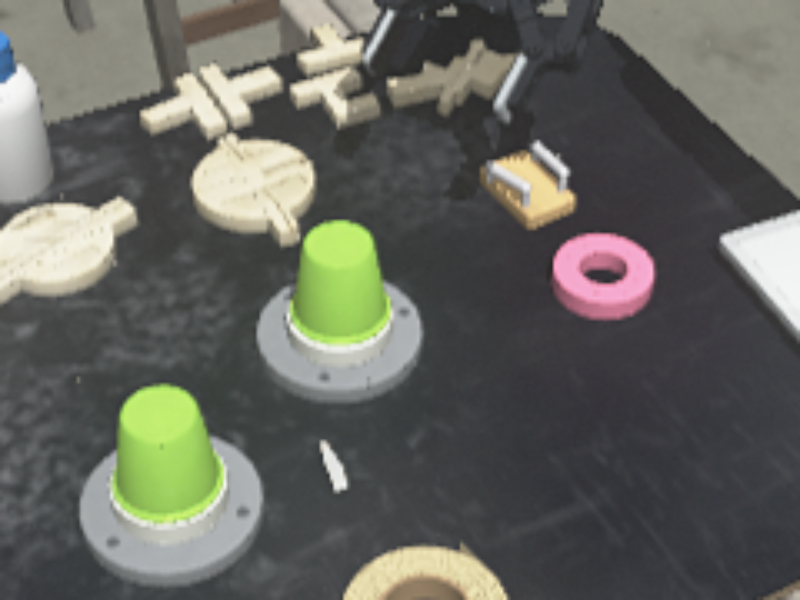

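Both cups stand upside down on their rings: ours at (345, 280), the other undisturbed at (165, 450). The gripper is clear of everything, so I hand in.

```bash
python3 -m creep '[[0,0,0,0,0,0,-1],[0,0,0,0,0,0,-1],[0,0,0,0,0,0,-1],[0,0,0,0,0,0,-1],[0,0,0,0,0,0,-1],[0,0,0,0,0,0,-1],[0,0,0,0,0,0,-1],[0,0,0,0,0,0,-1]]' && python3 -c "
from station import order
print(order.close_job())"
```

```text
time: 26.65
tcp_pos: [0.6524, 0.1325, 0.1558]
ee_rot: [-0.439, 0.434, 0.747, 0.247]
force: [0.0, 1.2, 0.1]
grip_width: 0.0855
the job is handed in; nothing more can be done
None
```

The white ring lies on the empty stand's base and the green cup stands upside down over its post. I handed the job in at about 27 s of the 58 s; it reports no verdict.

**Moves:**
- **Ring:** I slipped the white drip ring over the post and let it go.
- **Cup grasp:** My first approach to the cup ran into joint limits, so I backed off and gripped it tilted, with the tool 60° below level.
- **Cup placing:** I turned the cup over in the air, lowered it until about 3 N of contact, then opened the fingers and backed away.

**Last checks:**
- **Cup position:** its bottom is 1–2 mm from the post's axis and 72–73 mm above the base. The tilt reads about 1–2° in all three cameras.
- **Ring:** after release, before the cup went on, it was about 2 mm or less off the axis, tilted under 0.5° with its top at 30 mm. With the cup on it only slivers of the ring show, and those fits disagreed (up to 4° from the scene camera). I take that as noise, since the cup stands level on it.
- **Other cup:** it reads within 1 mm of where it was before I set the cup down.
- **Gripper:** it is open and well clear of everything.

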